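# Lock the sharps canister into its bench holder with the slip-clutch thumbscrew

## Task

Slide the red sharps canister foot-first along the table into its bench holder until the foot rests against the end stop, gently and without ramming it. Then tighten the black thumbscrew clockwise until its drag clutch first slips, stop there (the red mark on the brass ring must have slipped clearly away from the mark on the steel collar, by 3 to 10 mm), and let go. Leave the other things on the table where they are.

Things in the scene. Friction and masses are not known exactly. Their poses are not given: they have to be found in the camera images.
- canister: Loose sharps canister, 0.3 to 0.5 kg: red tub (radius 40, to 88 high), yellow lid (radius 43, 88 to 98 high), on it a yellow grip fin 60 long (x), 14 wide (y), 98 to 132 high. Below, a white foot 8 thick: a disc of radius 42 and a tongue 46 wide (y) reaching 155 from the origin along +x. Origin: centre of the underside, on the tub's axis; z up.
- handle (a point): Point on the canister's grip fin, on the tub's axis, 120 above the underside: where to grasp, fingers closing along the canister's y.
- foot_tip (a point): Middle of the front end of the canister's foot tongue, 155 ahead of the canister's origin along its x, 4 above the underside.
- holder: Bench holder fixed to the table. Origin on the table under the screw axis, z up, +x is the way in. A blue bridge (34 long in x, 92 wide in y, from 42 to 56 high, on two posts) spans the channel over the origin and carries jaw and thumbscrew. The foot slides on the table itself. When home, the canister's origin is at x=-130, y=0 here, its x along this x.
- mouth (a point): Start of the holder's straight channel, at x=-62, y=0 of the holder, on the table. Two aluminium rails 16 high leave a channel 49 wide from here (x=-62) to the stop (x=+25); flared lead-ins widen it from 49 here to about 80 at x=-87.
- seat (a point): Middle of the end stop's face at the end of the channel, at x=+25, y=0 of the holder, 4 above the table: where foot_tip comes to rest when home (within 4).
- stop: The dark steel end stop of the holder, fixed (same origin and axes as the holder; face at x=+25). It must not be pushed against with 40 N or more.
- jaw: Black rubber clamp jaw 30 x 30 x 10 under the bridge, guided straight up and down, driven by the screw. Origin: centre of its underside, which starts 3 to 9 above the top of the foot's tongue. The tongue passes beneath it.
- thumbscrew: Black thumbscrew, vertical axis over the holder's origin, captive (stays at its height). Origin: on the axis at the underside of its disc, 67 above the table; z up. Disc radius 19, 67 to 76 above the table; on it a wing 44 long (its x), 12 thick (its y), 75 to 106 above the table. Start angle random. Clockwise from above tightens; turning back loosens.
- wing (a point): Grasp point on the wing, on the axis, 101 above the table: pinch across the 12, fingertips above the disc. 1 to 3 rad of clockwise turning bring the jaw onto the foot (several grasps). Running torque about 0.15 N m; once the jaw bears it rises within about 0.4 rad to 0.30 N m, where the clutch slips (a held wing at rest reads below 0.1 before, 0.25 to 0.3 after). A rubber cushion lets the wing twist up to 0.15 rad ahead of the brass ring.
- ring_mark (a point): Red mark on the rim of the thin brass clutch ring (radius 23.5, right under the black disc), 23.5 from the axis. The ring turns with the thumbscrew, apart from the rubber cushion's give.
- collar_mark (a point): Red mark on the steel collar (radius 32, 58 to 63 above the table) right under the brass ring; this point lies 23.5 from the axis, where it meets ring_mark. The collar turns with the screw itself. The marks coincide at the start and while the clutch holds; when it slips the collar stands still and the ring's mark moves on clockwise, 23.5 mm per radian along the rim.
- tape_roll: Bystander: white tape roll, outer radius 30, 24 high, near the holder. Origin: centre of its underside.
- cotton_cup: Bystander: small steel cup, radius 32, 55 high, beyond the holder's end stop. Origin: centre of its underside.
- glove_box: Bystander: green glove box 120 x 240 x 80. Origin: centre of its underside.
- syringe_pack: Bystander: flat paper syringe pack 160 x 35 x 12. Origin: centre of its underside.
- thermometer: Bystander: white hand-held thermometer 110 x 22 x 14. Origin: centre of its underside.
Things that resemble listed ones, but are neither listed nor needed, are in the scene too. What is shaped like the canister but pink is not meant.

How it is judged:
By the outcome, as a careful person would: the job done as asked, in the order asked, and still so for the second after the job is handed in, with the robot touching nothing.
It also fails if it takes over 70 s, if anything falls off the work surface, if the arm or the gripper's body presses on something with over 40 N, if the wrist force passes 120 N, or if a joint passes its speed limit or range.

## Robot

A 7-joint arm with a two-finger parallel gripper is mounted at the origin on the work surface. World frame = base frame: x ahead of the robot, y to its left, z up, the work surface at z = 0. Lengths are in m, angles in rad, forces in N, time in s.
With the tool pointing down it reaches from about 0.425 to 0.825 m from the base axis. Payload 3.6 kg.
Tool frame: the origin (TCP) lies where the fingers leave the gripper's body, on its centre line; the fingertips stand 73 mm ahead of it and the grasp point (between the pads) lies 54 mm ahead of it; z points along the fingers, y is the line along which they close (so a half turn about z gives the same grasp; the last joint's range is limited). The gripper opens to 85 mm and grips with 20 to 120 N. Pads are 22 mm wide; open, the fingers measure 114 mm over their backs; the gripper's body (76 mm by 85 mm) begins 54 mm behind the grasp point. The pads swing forward as they close: fully open they stand 13 mm farther back than shut.
Start: joints at [-1.204, 0.615, -0.013, 1.423, 0.008, 1.103, -0.04], TCP at [0.249, 0.6, 0.304] pointing down, gripper open.
Joint ranges: [-3.12, 3.12], [-0.3, 2.06], [-1.34, 1.32], [0.26, 2.42], [-1.36, 4.5], [0.01, 1.98], [-2.84, 2.84]. Speed limits (rad/s): [2.79, 2.79, 3.14, 3.14, 3.14, 3.14, 3.14].

## Interface

Orientations are given as a unit quaternion [x, y, z, w].
In Python, from station import arm, snapshot, camera_info, ticket gives the robot as it stands. Calls block until the motion is done:
- arm.movep(position, orientation): joint-space move of the TCP to a pose.
- arm.line_to(position, velocity=0.15, ori=None): straight line of the TCP; ori=None keeps the orientation; velocity is the mean speed in m/s.
- arm.move_j(angles): joint-space move.
- arm.move_gripper(opening, effort=None): opening from 0.0 (shut) to 1.0 (fully open); effort is the grip in N (None keeps the last); returns when the fingers have stopped.
- arm.pause(seconds).
- arm.ik(position, orientation): joint angles nearest the present ones, or None.
- snapshot(name): name is "side" or "top" or "wrist"; returns the picture (420x560x3 uint8, blue, green, red); there is no depth.
- camera_info(name): a dict with "fx", "fy", "cx", "cy" (pixels), "R" (3x3) and "t" (3): a world point X has camera coordinates R X + t; the wrist camera has in their place "T_tool_cam" (4x4, takes a point from camera to tool coordinates, whose origin is the TCP and whose axes are the flange's). Camera axes: x right, y down, z forward; pixel columns grow to the right and rows downward; lengths in m; the calibration is good to about 2 mm. A picture is of the moment at which its call begins: read the wrist's pose just before it. camera_info takes no time and is no camera call.
A pose or a line that the arm cannot do raises arm.MotionError and nothing moves.
- ticket.finish_job(): hands the job in; it is judged then, once.
Readings, each from a call of its own:
- arm.read_time(): time.
- arm.read_joint_positions(): joint angles.
- arm.read_dq(): joint speeds.
- arm.read_effort(): joint torques, N m.
- arm.read_tool_pos(): TCP position.
- arm.read_eef_rot(): TCP orientation.
- arm.read_ft_force(): force on the tool from outside, world axes, zero at the start.
- arm.read_wrist_torque(): the same for the moment, N m.
- arm.read_opening(): opening from 0.0 (shut) to 1.0 (fully open).
- arm.read_finger_force(): force on a finger pad.
Only numpy, scipy, OpenCV 4.12 (cv2) and the standard library are available. Lean on these libraries where they do the work, as an engineer would, in place of code of your own. Each camera call takes 0.05 s, during which the arm holds its last target. There are 200 camera calls.

## Working session

There is one attempt and no reset: what is moved stays moved. The work goes in short steps, each a Python script; the robot and the scene stay as the last script left them, time stands still between calls to the robot, and variables do not carry over. Pictures are saved under pics/ and viewed, at most 10 in all, crops included, and the job is handed in when it is done.

```bash
ls; mkdir -p pics; python3 - <<'E'
from station import arm, snapshot, camera_info
import cv2
for n in("side","top"):
    cv2.imwrite(f"pics/{n}0.png",snapshot(n)); c=camera_info(n); print(n,c)
print(camera_info("wrist"),arm.read_time(),arm.read_eef_rot())
E
```

```text
pics
side {'fx': 402.8921596560407, 'fy': 402.8921596560407, 'cx': 276.67237515118507, 'cy': 209.85622484498288, 'R': array([[ 0.77788915, -0.62838482, -0.0045802 ],
       [-0.35829861, -0.4375331 , -0.82473444],
       [ 0.51624662,  0.64319305, -0.56550166]]), 't': array([-0.41943648,  0.29815754,  0.81424087])}
top {'fx': 444.6606988054139, 'fy': 444.6606988054139, 'cx': 275.22528665156074, 'cy': 206.62305564933303, 'R': array([[-0.00805072, -0.99988188, -0.01309216],
       [-0.99307283,  0.00952935, -0.11711335],
       [ 0.11722428,  0.01205862, -0.99303225]]), 't': array([0.05795981, 0.53719072, 1.28510685])}
{'fx': 377.2325416201257, 'fy': 377.2325416201257, 'cx': 283.02477651407577, 'cy': 209.38834510817875, 'T_tool_cam': array([[-1.28416487e-04, -9.48547288e-01, -3.16635477e-01,
         8.27762762e-02],
       [ 9.99999987e-01, -9.21774014e-05, -1.29429153e-04,
         1.38253500e-03],
       [ 9.35830368e-05, -3.16635490e-01,  9.48547288e-01,
        -7.01633936e-02],
       [ 0.00000000e+00,  0.00000000e+00,  0.00000000e+00,
         1.00000000e+00]])} 0.1 [ 1.95100447e-01  9.80782567e-01 -1.15131556e-03 -2.17232468e-04]
```

View pics/top0.png

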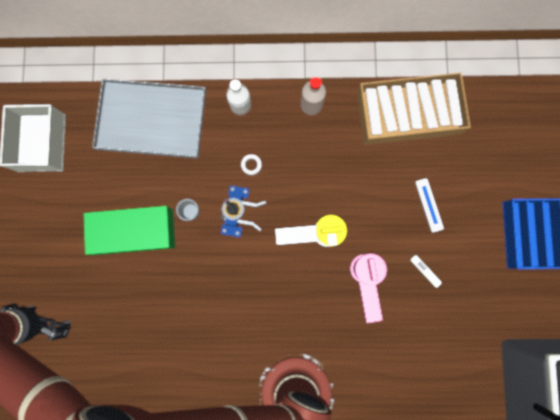

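View pics/side0.png

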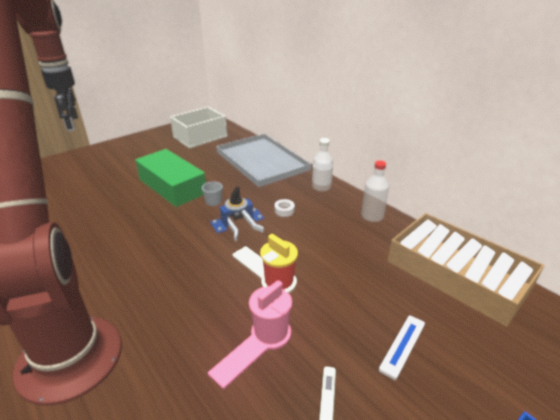

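The top view shows two canister-shaped things: the yellow-lidded one at (331,231), red in the side view at (279,265), and a pink one at (370,268). The yellow/red one is meant. The holder is at (235,210) and opens to the right. I'll confirm this in an enlarged crop.

```bash
python3 - <<'E'
import cv2
a=cv2.imread("pics/top0.png")[165:285,210:400]
cv2.imwrite("pics/crop0.png",cv2.resize(a,None,fx=4.2,fy=4.2,interpolation=cv2.INTER_CUBIC))
E
```

```text
(no output)
```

View pics/crop0.png

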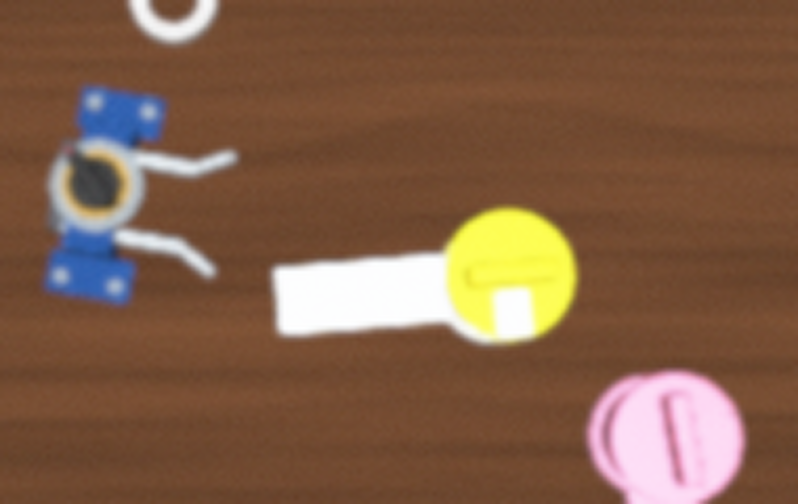

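The crop confirms it: yellow lid centre (511,274), tongue tip middle (276,302), thumbscrew (96,186), channel mouth bends about (195,172) and (180,243). Next I turn these into world coordinates.

```bash
cat > h.py <<'E'
from station import arm, snapshot, camera_info, ticket
import numpy as np, cv2
from scipy.spatial.transform import Rotation as Rot
def cam(name,pose=None):
    c=camera_info(name); K=np.array([[c["fx"],0,c["cx"]],[0,c["fy"],c["cy"]],[0,0,1]])
    if name=="wrist":
        p,q=pose; T=np.eye(4); T[:3,:3]=Rot.from_quat(q).as_matrix(); T[:3,3]=p
        M=np.linalg.inv(T@c["T_tool_cam"]); return K,M[:3,:3],M[:3,3]
    return K,np.array(c["R"]),np.array(c["t"])
def p2w(px,z,name="top",pose=None):
    K,R,t=cam(name,pose); o=-R.T@t; d=R.T@np.linalg.solve(K,[*px,1]); return o+d*(z-o[2])/d[2]
def w2p(X,name="top",pose=None):
    K,R,t=cam(name,pose); v=K@(R@np.asarray(X)+t); return v[:2]/v[2]
def down(a):
    "tool down, tool y (closing line) along world angle a"
    y=np.array([np.cos(a),np.sin(a),0]); z=np.array([0,0,-1.]); return Rot.from_matrix(np.c_[np.cross(y,z),y,z]).as_quat()
def pose(): return np.array(arm.read_tool_pos()),np.array(arm.read_eef_rot())
E
python3 - <<'E'
from h import *
f=lambda u,v,z:p2w((210+u/4.2,165+v/4.2),z).round(4)
for n,a in dict(lid=(511,274,.098),fin1=(468,276,.132),fin2=(556,268,.132),tip=(276.5,302,.008),screw=(96,186,.06),mu=(195,172,.016),ml=(180,243,.016),pu=(122,112,.014),pl=(90,278,.014)).items(): print(n,f(*a))
print(arm.read_ft_force(),arm.read_joint_positions())
E
```

```text
lid [ 0.462  -0.1045  0.098 ]
fin1 [ 0.4588 -0.0729  0.132 ]
fin2 [ 0.4635 -0.1298  0.132 ]
tip [0.4493 0.0524 0.008 ]
screw [0.5278 0.1758 0.06  ]
mu [0.5421 0.1098 0.016 ]
ml [0.4914 0.1206 0.016 ]
pu [0.5863 0.1623 0.014 ]
pl [0.4672 0.1849 0.014 ]
[-0.35291441  0.26161175  0.06771257] [-1.20450439  0.61582111 -0.01264061  1.42478382  0.0081082   1.10338109
 -0.04041726]
```

```bash
python3 - <<'E'
from h import *
arm.movep([0.49,0.04,0.28],down(np.pi/2))
p=pose(); im=snapshot("wrist"); cv2.imwrite("pics/w1.png",im); np.savez("w1",p=p[0],q=p[1])
cv2.imwrite("pics/w1b.png",cv2.resize(im,(800,600),interpolation=cv2.INTER_CUBIC))
print(p,arm.read_joint_positions(),arm.read_time())
E
```

```text
(array([0.4901588 , 0.04112727, 0.28003736]), array([-9.70142396e-04,  9.99999469e-01,  3.20775709e-04,  1.36001255e-04])) [-0.15219793  0.40059344  0.03393737  1.90337668 -0.0184857   0.83767633
  1.4642098 ] 2.3333
```

View pics/w1b.png

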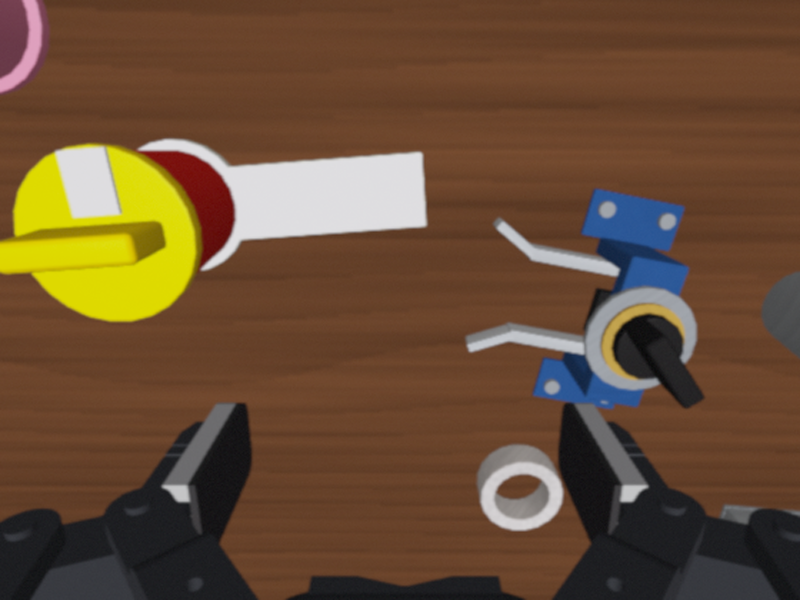

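The wrist view shows the tongue tip corners at (422,152) and (427,227), the lid centre at about (107,232), the collar centre at about (640,338), the plate bolts at (607,209), (667,221) and (552,387), the rail bends at about (530,258) and (510,325), and the wing running toward (697,400).

```bash
python3 - <<'E'
from h import *
d=np.load("w1.npz"); P=(d["p"],d["q"]); s=560/800
f=lambda u,v,z:p2w((u*s,v*s),z,"wrist",P).round(4)
for n,a in dict(lid=(107,232,.098),c1=(422,152,.008),c2=(427,227,.008),e1=(240,166,.008),e2=(244,240,.008),collar=(640,338,.063),b1=(607,209,.008),b2=(667,221,.008),b3=(552,387,.008),mu=(530,258,.016),ml=(510,325,.016)).items(): print(n,f(*a))
c=f(640,338,.063)
print("screw top centre px",w2p([c[0],c[1],.106],"wrist",P)/s, "wing far end", f(697,399,.106))
im=cv2.imread("pics/w1.png")[190:300,390:510]; cv2.imwrite("pics/w1c.png",cv2.resize(im,None,fx=5,fy=5,interpolation=cv2.INTER_CUBIC))
E
```

```text
lid [ 0.459  -0.0978  0.098 ]
c1 [0.4271 0.0538 0.008 ]
c2 [0.4736 0.0576 0.008 ]
e1 [ 0.4357 -0.0586  0.008 ]
e2 [ 0.4822 -0.0605  0.008 ]
collar [0.5273 0.1788 0.063 ]
b1 [0.4618 0.1715 0.008 ]
b2 [0.4694 0.2108 0.008 ]
b3 [0.5877 0.1478 0.008 ]
mu [0.4919 0.1232 0.016 ]
ml [0.5377 0.1134 0.016 ]
screw top centre px [675.67631354 371.08820956] wing far end [0.543  0.1922 0.106 ]
```

View pics/w1c.png

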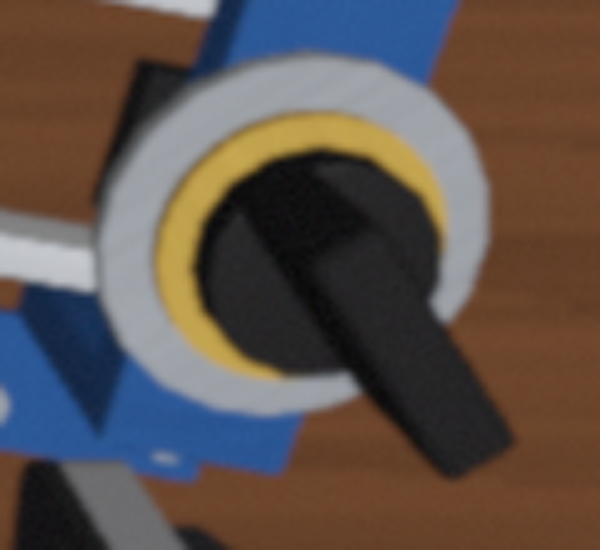

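```bash
python3 - <<'E'
from h import *
d=np.load("w1.npz"); P=(d["p"],d["q"])
a=p2w((486.8,281.8),.106,"wrist",P);b=p2w((458,239.6),.106,"wrist",P);print("wing",a,b,np.degrees(np.arctan2(*(a-b)[1::-1])))
C=np.array([.4615,-.1]); q=down(np.radians(4.4))
arm.movep([*C,.26],q)
arm.line_to([*C,.178],.1)
f0=np.array(arm.read_ft_force())
arm.move_gripper(0.0,40)
print(f0,arm.read_ft_force(),arm.read_wrist_torque(),arm.read_opening(),arm.read_finger_force(),pose(),arm.read_joint_positions(),arm.read_time())
E
```

```text
wing [0.54502152 0.19175317 0.106     ] [0.51171346 0.16577481 0.106     ] 37.95217395739058
[0.38960338 0.02339578 0.16822563] [1.59471343 0.02252124 1.10452642] [ 0.02448361 -0.0965853  -0.02985007] 0.1549466376614573 43.847923278808594 (array([ 0.46186653, -0.10000069,  0.1781466 ]), array([6.79410284e-01, 7.33758455e-01, 2.47666600e-04, 3.65501607e-04])) [-0.07671737  0.55531506  0.35632967  2.07245272 -0.34830428  0.56930258
  0.60313139] 4.85
```

```bash
cat >> h.py <<'E'
TH=np.radians(79.2); HX=np.array([np.cos(TH),np.sin(TH)]); HY=np.array([-HX[1],HX[0]]); S=np.array([.5275,.1778])
def hold(x,y=0): return S+x*HX+y*HY
E
python3 - <<'E'
from h import *
arm.line_to([*hold(-.25),.1783],.04,down(TH-np.pi/2))
p=pose();f=np.array(arm.read_ft_force());print(p,f,arm.read_wrist_torque(),arm.read_finger_force(),arm.read_time())
im=snapshot("wrist"); np.savez("w2",p=p[0],q=p[1])
for h in [(-.25+.155,.023),(-.25+.155,-.023)]: print("pred tip corner",w2p([*hold(*h),.008],"wrist",p)/.7)
for h in [(-.062,.0245),(-.062,-.0245)]: print("pred mouth",w2p([*hold(*h),.016],"wrist",p)/.7)
cv2.imwrite("pics/w2.png",cv2.resize(im,(800,600),interpolation=cv2.INTER_CUBIC))
E
```

```text
(array([ 0.47975347, -0.06783791,  0.17817661]), array([ 7.70571422e-01,  6.37352772e-01, -6.15348116e-04, -8.65262706e-04])) [-3.56897882 -1.71778106  3.87819197] [-0.3353746   1.04406112  0.24013197] 44.370607137680054 5.9333
pred tip corner [349.81480748 -80.62323503]
pred tip corner [470.67049667 -80.76241651]
pred mouth [ 340.16138176 -200.06686962]
pred mouth [ 481.31151791 -200.29878012]
```

View pics/w2.png

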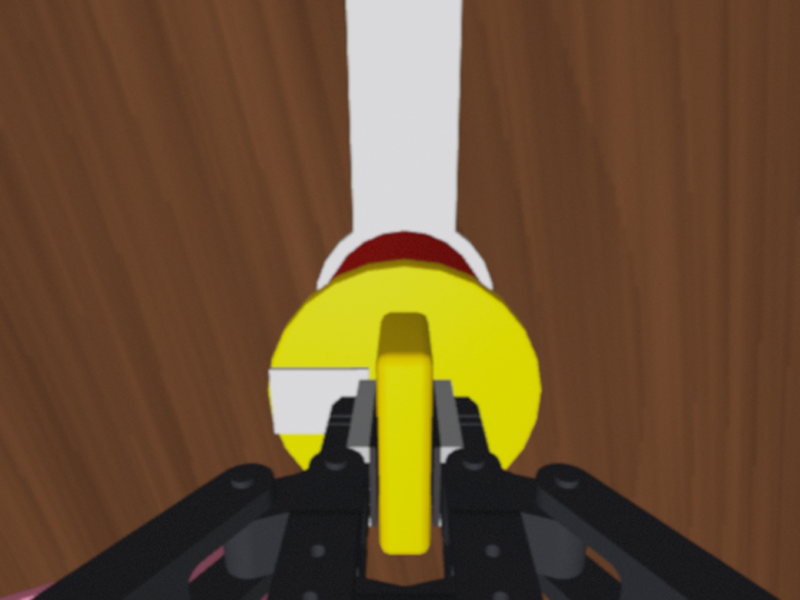

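The tongue runs straight ahead of the tool, with edges at (346,0)/(463,0) and (353,230)/(458,230). I compute its offset from the holder axis, then slide in with force checks.

```bash
cat > slide.py <<'E'
from h import *
d=np.load("w2.npz"); P=(d["p"],d["q"])
m=[]
for l,r,v in [(346,463,0),(353,458,230)]:
    a,b=[p2w((u*.7,v*.7),.008,"wrist",P)[:2] for u in(l,r)]; c=(a+b)/2-S; m.append([c@HX,c@HY]); 
m=np.array(m); ang=np.arctan2(*(m[0]-m[1])[::-1]); tip=m[1]+(m[0]-m[1])/(m[0]-m[1])[0]*(-.095-m[1][0])
print(m,"yaw err deg",np.degrees(ang),"tip y",tip)
rel=np.array(P[0])[:2]-S; print("tcp in holder",rel@HX,rel@HY)
E
python3 slide.py
```

```text
[[-0.12231657  0.00219077]
 [-0.21455444  0.00175922]] yaw err deg 0.268063146977119 tip y [-0.095       0.00231857]
tcp in holder -0.25023379849896366 0.0008728499060735125
```

```bash
python3 - <<'E'
from h import *
q=down(TH-np.pi/2)
def rep():
    f=np.array(arm.read_ft_force()); r=np.array(arm.read_tool_pos()); e=r[:2]-S
    print("x %.4f y %.4f z %.4f | fx %.1f fy %.1f fz %.1f tz %.2f"%(e@HX,e@HY,r[2],f[:2]@HX,f[:2]@HY,f[2],arm.read_wrist_torque()[2]),flush=True)
    return f[:2]@HX,f[:2]@HY
y=-.002
for x in [-.245,-.235,-.225,-.215,-.205,-.195,-.185,-.175,-.165,-.155,-.145]:
    arm.line_to([*hold(x,y),.1783],.03,q); fx,fy=rep()
    if fx<-15 or abs(fy)>15: print("stop");break
    if x>-.21: y+=np.clip(fy*.0001,-.001,.001)
print(y,arm.read_time())
E
```

```text
x -0.2438 y -0.0030 z 0.1782 | fx 0.8 fy -0.4 fz -1.2 tz 0.03
x -0.2345 y -0.0019 z 0.1781 | fx 0.1 fy -0.6 fz -3.1 tz 0.02
x -0.2247 y -0.0020 z 0.1782 | fx -0.6 fy 0.0 fz -3.2 tz 0.07
x -0.2148 y -0.0020 z 0.1783 | fx -0.1 fy -0.7 fz -3.0 tz -0.02
x -0.2048 y -0.0020 z 0.1783 | fx -0.4 fy -0.3 fz -4.4 tz -0.04
x -0.1948 y -0.0020 z 0.1783 | fx -0.6 fy 0.4 fz -3.6 tz -0.01
x -0.1848 y -0.0019 z 0.1783 | fx 0.5 fy 0.3 fz -3.6 tz -0.01
x -0.1748 y -0.0019 z 0.1783 | fx -0.7 fy -1.1 fz -3.0 tz -0.05
x -0.1648 y -0.0021 z 0.1783 | fx -0.1 fy 0.5 fz -3.9 tz 0.01
x -0.1548 y -0.0020 z 0.1783 | fx -0.7 fy -0.9 fz -3.4 tz 0.05
x -0.1448 y -0.0021 z 0.1783 | fx -0.1 fy 0.3 fz -2.8 tz -0.00
-0.0020898997517196437 11.15
```

Entry is smooth. The canister's weight is mostly hanging on the gripper, so I lower it a fraction and creep to the stop.

```bash
python3 - <<'E'
from h import *
q=down(TH-np.pi/2); y=-.002
arm.line_to([*hold(-.1445,y),.1779],.02,q)
x=-.1445
while x<-.118:
    x+=.001
    arm.line_to([*hold(x,y),.1779],.01,q)
    f=np.array(arm.read_ft_force()); e=np.array(arm.read_tool_pos())[:2]-S; fx,fy=f[:2]@HX,f[:2]@HY
    print("x %.4f y %.4f fx %.1f fy %.1f fz %.1f"%(e@HX,e@HY,fx,fy,f[2]))
    if fx<-5: break
    if abs(fy)>12: break
print(arm.read_time())
E
```

```text
x -0.1439 y -0.0022 fx -2.2 fy -0.7 fz -0.2
x -0.1428 y -0.0023 fx -2.2 fy -1.5 fz 1.2
x -0.1418 y -0.0023 fx -3.4 fy -0.9 fz 1.9
x -0.1407 y -0.0023 fx -5.3 fy -1.8 fz 4.1
12.4
```

```bash
python3 - <<'E'
from h import *
q=down(TH-np.pi/2); y=-.002; z=.1780; x=-.1405
while x<-.118:
    x+=.001
    arm.line_to([*hold(x,y),z],.01,q)
    f=np.array(arm.read_ft_force()); e=np.array(arm.read_tool_pos())[:2]-S; fx,fy=f[:2]@HX,f[:2]@HY
    print("x %.4f y %.4f fx %.1f fy %.1f fz %.1f"%(e@HX,e@HY,fx,fy,f[2]))
    z+=np.clip((f[2]-0)*2e-5,-1e-4,1e-4)
    if fx<-9 or abs(fy)>12: break
print(arm.read_time(),z)
E
```

```text
x -0.1394 y -0.0022 fx -3.9 fy -0.8 fz 3.3
x -0.1384 y -0.0021 fx -3.0 fy -0.5 fz 3.0
x -0.1373 y -0.0020 fx -3.3 fy -0.3 fz 2.5
x -0.1363 y -0.0019 fx -3.0 fy -0.4 fz 2.0
x -0.1352 y -0.0018 fx -2.8 fy -1.2 fz 1.5
x -0.1342 y -0.0018 fx -1.8 fy -0.2 fz 0.4
x -0.1332 y -0.0018 fx -1.9 fy -0.5 fz -0.1
x -0.1321 y -0.0018 fx -1.1 fy 0.5 fz -1.1
x -0.1312 y -0.0018 fx -0.6 fy -0.0 fz -1.4
x -0.1302 y -0.0019 fx -1.2 fy -0.2 fz -0.8
x -0.1292 y -0.0019 fx -0.3 fy 0.4 fz -1.9
x -0.1287 y -0.0020 fx -1.6 fy 0.1 fz -0.7
x -0.1285 y -0.0020 fx -5.3 fy -0.4 fz 0.4
x -0.1283 y -0.0020 fx -7.2 fy 0.8 fz 1.8
x -0.1281 y -0.0020 fx -7.1 fy 1.5 fz 3.3
x -0.1279 y -0.0020 fx -8.7 fy 2.0 fz 3.7
x -0.1277 y -0.0021 fx -9.8 fy 2.6 fz 5.1
16.65 0.17841894293713215
```

The canister is home: it stalled at the stop under about 10 N. I release it, rise, and take a close look at the screw.

```bash
python3 - <<'E'
from h import *
p=pose(); arm.line_to([*hold(-.1287,-.002),.1782],.02); 
print(arm.read_ft_force())
arm.move_gripper(0.8); p=pose()[0]
arm.line_to([p[0],p[1],.27],.12)
arm.movep([*S,.24],down(np.radians(128)))
p=pose(); im=snapshot("wrist"); np.savez("w3",p=p[0],q=p[1]); cv2.imwrite("pics/w3raw.png",im)
cv2.imwrite("pics/w3.png",cv2.resize(im,(800,600),interpolation=cv2.INTER_CUBIC))
print(p,arm.read_joint_positions(),arm.read_time(),arm.read_wrist_torque())
print("pred axis at .106",w2p([*S,.106],"wrist",p)/.7,"at .063",w2p([*S,.063],"wrist",p)/.7)
E
```

```text
[-0.42426962 -2.34984994 -0.84716329]
(array([0.52745598, 0.17730049, 0.23966631]), array([-3.24910982e-01,  9.45744485e-01, -1.91666854e-04, -4.30282535e-04])) [-0.27804481  0.54537606 -0.13096937  1.77603741  0.0927993   0.82680973
  1.77958504] 20.1417 [-0.01692002 -0.02956176 -0.07384265]
pred axis at .106 [400.72860711 330.23364687] at .063 [401.296548  297.2011941]
```

View pics/w3.png

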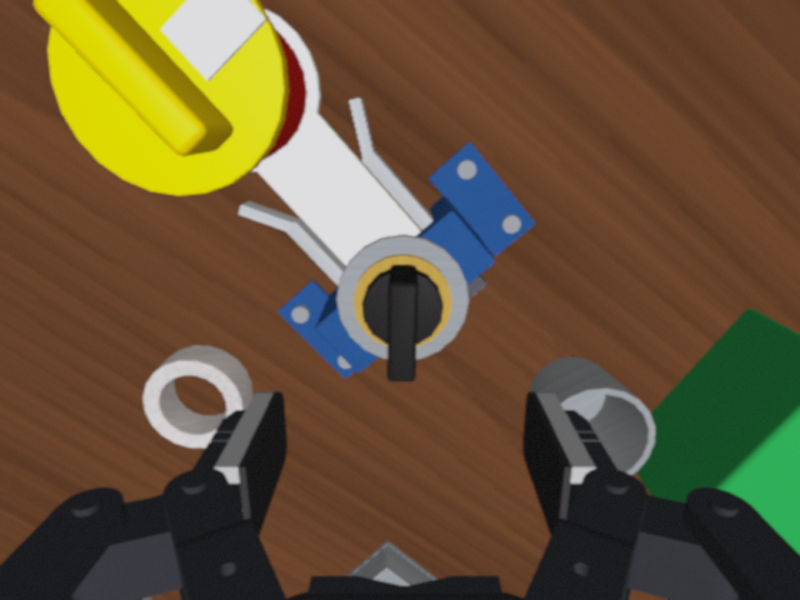

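The gripper is aligned with the wing, whose top runs (402,283) to (402,380) with its centre where predicted. The canister is still home. I pinch the wing and start turning.

```bash
cat >> h.py <<'E'
def yaw():
    y=Rot.from_quat(arm.read_eef_rot()).as_matrix()[:,1]; return np.degrees(np.arctan2(y[1],y[0]))
E
python3 - <<'E'
from h import *
arm.line_to([*S,.155],.12)
print("pre",arm.read_wrist_torque(),arm.read_ft_force())
arm.move_gripper(0.0,50)
print("grip",arm.read_wrist_torque(),arm.read_ft_force(),arm.read_opening(),yaw(),arm.read_time())
for k in range(1,5):
    arm.line_to([*S,.155],.05,down(np.radians(128)-.15*k))
    print(k,"yaw %.1f"%yaw(),np.round(arm.read_wrist_torque(),3),np.round(arm.read_ft_force(),1),arm.read_joint_positions()[6],arm.read_time())
E
```

```text
pre [ 0.02658151 -0.02840587  0.05014117] [-0.12635177 -0.16627563  0.04224608]
grip [-0.42749372 -0.15530961 -0.04523602] [ 0.45843832 -1.4966895   4.01173657] 0.1314831549131793 127.93995680371205 21.55
1 yaw 119.5 [-0.63  -0.298  0.039] [ 2.  -2.2  5.1] 1.6515752448135286 21.85
2 yaw 110.9 [-0.549 -0.208  0.041] [ 0.6 -3.6  5.4] 1.54340578589519 22.15
3 yaw 102.3 [-0.565 -0.281  0.044] [ 1.3 -3.3  6. ] 1.435784674193944 22.45
4 yaw 93.7 [-0.462 -0.22   0.056] [ 0.7 -2.3  5.6] 1.3282858990629407 22.75
```

```bash
python3 - <<'E'
from h import *
for k in range(5,26):
    arm.line_to([*S,.155],.05,down(np.radians(128)-.15*k))
    t=np.mean([arm.read_wrist_torque()[2] for _ in range(3)])
    print(k,"yaw %.1f"%yaw(),"tz %.3f"%t,np.round(arm.read_ft_force(),1),"%.2f"%arm.read_joint_positions()[6])
    if t>.14: break
print(arm.read_time())
E
```

```text
5 yaw 85.1 tz -0.027 [ 0.9 -2.3  5.7] 1.22
6 yaw 76.6 tz 0.015 [ 0.4 -1.1  5.5] 1.11
7 yaw 68.0 tz 0.013 [ 0.6 -1.4  5.3] 1.01
8 yaw 59.4 tz 0.030 [ 0.4 -1.2  5.9] 0.90
9 yaw 50.8 tz 0.002 [ 1.9 -1.6  4.8] 0.79
10 yaw 42.2 tz 0.038 [ 0.7 -1.6  5.1] 0.68
11 yaw 33.6 tz -0.033 [ 1.6 -0.8  5.1] 0.57
12 yaw 25.0 tz 0.033 [ 1.5 -0.9  5.6] 0.46
13 yaw 16.4 tz 0.003 [ 1.7 -1.8  5.4] 0.35
14 yaw 7.9 tz 0.043 [1.5 0.  4.4] 0.24
15 yaw -0.7 tz 0.008 [ 2.8 -0.6  5.6] 0.13
16 yaw -9.3 tz 0.114 [ 3.4 -0.3  4.3] 0.02
17 yaw -17.9 tz 0.185 [4.6 0.4 3.9] -0.09
26.65
```

```bash
cat > turn.py <<'E'
from h import *
import sys
a=np.radians(yaw()); n=int(sys.argv[1]); st=float(sys.argv[2])
def tz():
    v=[]
    for _ in range(8): arm.pause(.02); v.append(arm.read_wrist_torque()[2])
    return np.mean(v)
print("now %.3f"%tz())
for k in range(1,n+1):
    arm.line_to([*S,.155],.05,down(a-st*k)); print(k,"yaw %.1f tz %.3f"%(yaw(),tz()))
print(arm.read_ft_force(),arm.read_time())
E
python3 turn.py 3 .06
```

```text
now 0.196
1 yaw -21.2 tz 0.288
2 yaw -24.7 tz 0.289
3 yaw -28.1 tz 0.290
[5.87155131 0.66052411 3.7037606 ] 27.9333
```

The torque plateaus at 0.29 from about yaw -21°, so the clutch is slipping. I turn a little further, to about 6 mm of slip, then let go and look at the marks.

```bash
python3 turn.py 2 .06; python3 - <<'E'
from h import *
arm.move_gripper(0.8); print(arm.read_time())
p=pose()[0]; arm.line_to([p[0],p[1],.24],.12)
p=pose(); im=snapshot("wrist"); np.savez("w4",p=p[0],q=p[1]); cv2.imwrite("pics/w4raw.png",im)
cv2.imwrite("pics/w4.png",cv2.resize(im[140:290,190:390],(800,600),interpolation=cv2.INTER_CUBIC))
hs=cv2.cvtColor(im,cv2.COLOR_BGR2HSV); m=((hs[...,0]<8)|(hs[...,0]>172))&(hs[...,1]>140)&(hs[...,2]>90); ys,xs=np.nonzero(m[140:290,190:390]); print(list(zip(xs+190,ys+140))[:40]); print(arm.read_time())
E
```

```text
now 0.275
1 yaw -31.4 tz 0.292
2 yaw -34.9 tz 0.285
[5.84149617 0.40446969 4.70550184] 28.8333
29.4167
[(np.int64(300), np.int64(238)), (np.int64(301), np.int64(238)), (np.int64(302), np.int64(238)), (np.int64(300), np.int64(239)), (np.int64(301), np.int64(239)), (np.int64(302), np.int64(239)), (np.int64(300), np.int64(240)), (np.int64(301), np.int64(240)), (np.int64(302), np.int64(240)), (np.int64(303), np.int64(240)), (np.int64(300), np.int64(241)), (np.int64(301), np.int64(241)), (np.int64(302), np.int64(241)), (np.int64(303), np.int64(241)), (np.int64(300), np.int64(242)), (np.int64(301), np.int64(242)), (np.int64(302), np.int64(242)), (np.int64(303), np.int64(242)), (np.int64(300), np.int64(243)), (np.int64(301), np.int64(243)), (np.int64(302), np.int64(243)), (np.int64(303), np.int64(243)), (np.int64(304), np.int64(243)), (np.int64(300), np.int64(244)), (np.int64(301), np.int64(244)), (np.int64(302), np.int64(244)), (np.int64(303), np.int64(244)), (np.int64(304), np.int64(244)), (np.int64(301), np.int64(245)), (np.int64(302), np.int64(245)), (np.int64(340), np.int64(278)), (np.int64(341), np.int64(278)), (np.int64(342), np.int64(278)), (np.int64(343), np.int64(278)), (np.int64(344), np.int64(278)), (np.int64(345), np.int64(278)), (np.int64(346), np.int64(278)), (np.int64(347), np.int64(278)), (np.int64(348), np.int64(278)), (np.int64(349), np.int64(278))]
30.325
```

View pics/w4.png

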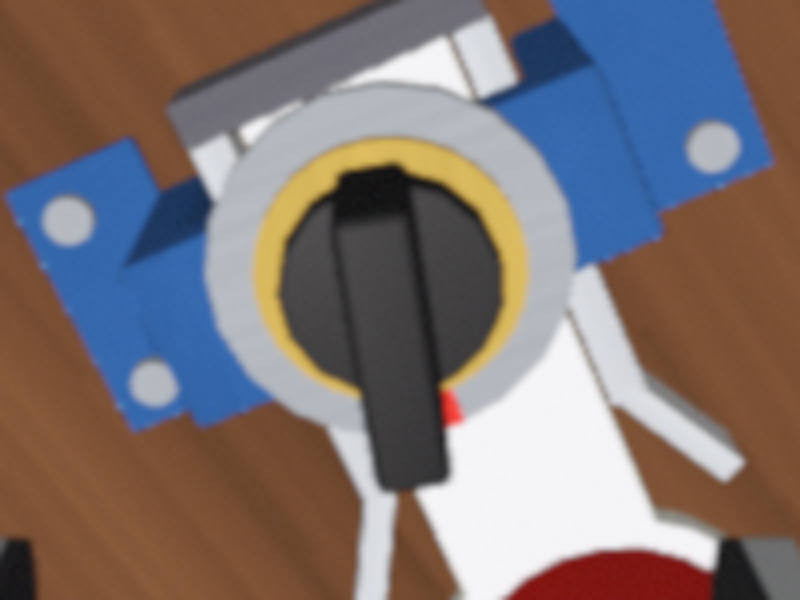

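The collar mark shows at (452,408) in the crop, and the tongue sits flush on the stop. The ring mark is hidden behind the wing, so I look from the opposite side.

```bash
python3 - <<'E'
from h import *
arm.line_to([*S,.26],.12)
arm.movep([*S,.26],down(np.radians(140)))
p=pose(); im=snapshot("wrist"); np.savez("w5",p=p[0],q=p[1]); cv2.imwrite("pics/w5raw.png",im)
u,v=w2p([*S,.065],"wrist",p).astype(int); print(u,v)
c=im[v-50:v+50,u-66:u+67]; np.save("w5o",[u-66,v-50])
cv2.imwrite("pics/w5.png",cv2.resize(c,None,fx=6,fy=6,interpolation=cv2.INTER_CUBIC)); print(arm.read_time())
E
```

```text
280 199
32.8167
```

View pics/w5.png

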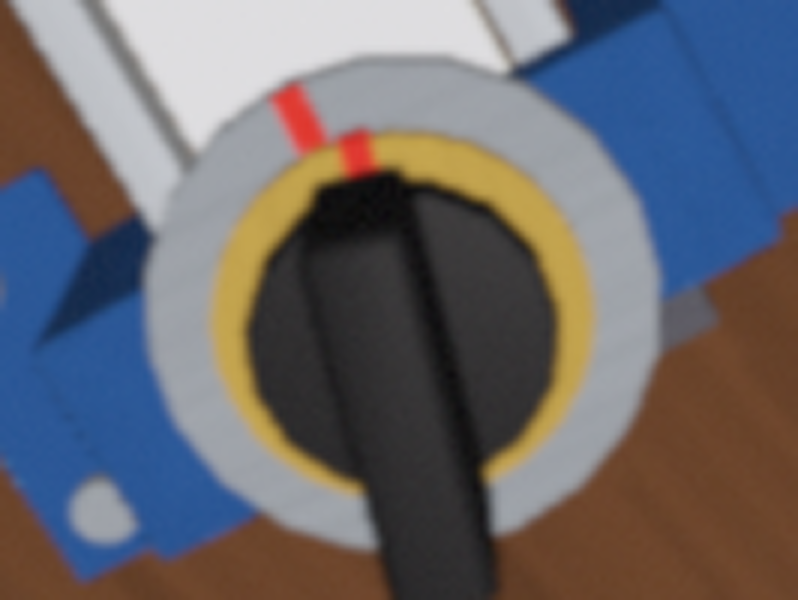

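The ring mark at (356,135) is about 14° clockwise of the collar mark, which runs (287,90) to (312,152). That is about 5.7 mm of slip, inside the 3 to 10 mm range. The gripper is clear, so I hand in.

```bash
python3 -c "
from station import arm,ticket
print(ticket.finish_job(),arm.read_time())"
```

```text
the job is handed in; nothing more can be done
the job is handed in; nothing more can be done
```

The job is handed in: the red canister's foot rests against the end stop after contact at about 10 N, the thumbscrew's clutch has slipped about 5.7 mm on the marks, and the gripper has let go and touches nothing, all at about 33 s on the robot's clock.

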